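# Shim the road joint at the cliff edge by feel

## Task

Lift the tapered spacer blade out of its aluminium stand and slide it point-down into the gap between the brown cliff edge and the sprung road segment, its flat back against the cliff, until you feel it bite; then ease it about 7 mm farther so that it is held snugly, and let go, leaving it standing upright there. Feel your way and never force it: nothing may be jammed hard against the cliff, and the knight, the jar, the pawn and the spare road segment stay where they are.

Things in the scene. Friction and masses are not known exactly. Their poses are not given: they have to be found in the camera images.
- blade_grip (a point): centre of the black handle (44 mm wide in x, 16 thick in y, 60 tall in z) of the loose spacer blade, 60 to 120 g. Under it hangs a steel blade 28 mm wide (x), 60 long, tip 90 mm below this point. z points up. Handle and blade share one flat back, the plane 8 mm to +y of this point
- blade_tip (a point): the blade's tip, at mid-width on the flat back; axes as blade_grip. The side facing -y slopes: the blade is 2.5 mm thick at the tip and 14.5 mm at the handle, 1 mm more every 5 mm. Slid down with a light touch on the face it meets under 2 N; when it bites on the road edge the resistance jumps to about 4 to 7 N within 2 mm of travel, then climbs slowly
- blade_front (a point): middle of the handle's front face, on the sloping side, 8 mm to -y of blade_grip; axes as blade_grip
- stand_top (a point): middle of the top of the fixed aluminium stand (two upright cheeks on a foot 90 x 60 mm, cheeks 61 mm over all in x), 75 mm above the counter. The blade hangs between the cheeks, its handle's shoulders resting on this top; it lifts straight up freely. Axes at the start as the blade's
- cliff: brown resin cliff edge, fixed on a plywood board. Origin at counter level in the plane of its sheer upright face, mid-length. The face runs 80 mm each way along x and looks to -y (normal -y); the cliff lies at +y, top 90 mm above the counter. A blade held off the face, or pressed hard on it, will not end up snug
- gap_mouth (a point): point on the cliff face at mid-length, level with the road's top (78 mm up); axes as cliff. Facing it at -y is the dark grey road slab (150 mm in x, 75 in y, 14 thick). The parallel gap between is 5 to 12 mm, different each time; free below down to 8 mm above the counter. The road is sprung: it yields only to -y, from 3 N on, 2 N more per mm, up to 10 mm
- knight: black ceramic chess knight, bystander, 38 mm base, 70 mm tall, origin under its base
- jar: small white paint jar with black lid, bystander, 44 mm wide, 50 mm tall, origin under its base
- pawn: wooden pawn, bystander, 28 mm base, 46 mm tall, origin under its base
- spare_road: spare dark grey road segment lying flat, bystander, 150 (x) x 60 (y) x 14 mm, origin under its centre
There are look-alikes about, which are no part of the job. What is shaped like the part that bears blade_grip but pink is not meant.

How it is judged:
By the outcome, as a careful person would: the job done as asked, in the order asked, and still so for the second after the job is handed in, with the robot touching nothing.
It also fails if it takes over 72 s, if anything falls off the work surface, if the arm or the gripper's body presses on something with over 40 N, if the wrist force passes 120 N, or if a joint passes its speed limit or range.

## Robot

A 6-joint arm with a two-finger parallel gripper is mounted at the origin on the work surface. World frame = base frame: x ahead of the robot, y to its left, z up, the work surface at z = 0. Lengths are in m, angles in rad, forces in N, time in s.
With the tool pointing down it reaches from about 0.35 to 0.725 m from the base axis. Payload 4.3 kg.
Tool frame: the origin (TCP) lies on the mounting face of the last link; the fingertips stand 173 mm ahead of it and the grasp point (between the pads) lies 155 mm ahead of it; z points along the fingers, y is the direction in which the jaws open and shut (so a half turn about z gives the same grasp; the last joint's range is limited). The gripper opens to 85 mm and grips with 20 to 120 N. Pads are 22 mm wide; open, the fingers measure 114 mm over their backs; the gripper's body (76 mm by 85 mm) begins 54 mm behind the grasp point. The pads swing forward as they close: fully open they stand 13 mm farther back than shut.
Start: joints at [-1.434, 0.377, 0.081, 1.274, 0, 1.46], TCP at [0.14, -0.558, 0.405] pointing down, gripper open.
Joint ranges: [-2.72, 2.72], [-0.84, 1.66], [-1.02, 1.22], [-1.77, 2.12], [-1.37, 1.28], [-3.14, 3.14]. Speed limits (rad/s): [2.57, 2.57, 3.14, 3.14, 3.14, 3.14].

## Interface

Orientations are given as a unit quaternion [x, y, z, w].
In Python, from rig import bot gives the robot as it stands. The module is installed in compiled form; this text tells all that it offers.
- The arm moves only by the tool drive_tool, never from a script. Its argument "commands" is a list that holds one entry, the list of rows, each a list of 7 numbers: the shift along the world's x, y, z in cm, then the turn, a rotation vector about the world's x, y, z in rad, then the opening, from 0 (shut) to 1 (fully open). A call has 1 to 5 rows; each row is the pose to reach, as a shift and turn from the pose measured when the call began; what a row does not reach only later rows make up. A row lasts 1/10 s, in which the tool goes at most 50 mm and 8.59 degrees, less where a joint would pass 70% of its speed; a pose out of reach is approached as far as the arm can. A call with a gripper value outside its range is refused whole. The fingers move at their own pace and stop on an object; "squeeze" is the grip in N (left out, the last holds). Time passes only in rows, so rows that repeat a pose let the fingers close. It gives the time, the measured TCP pose, the force and the opening at its end, in the units of the state.
- bot.observe(): the state, without advancing time (a new reading comes with each control period).
- bot.get_image(name): name is "scene" or "top"; returns the picture (400x640x3 uint8, red, green, blue); there is no depth.
- bot.get_calibration(name): a dict with "fx", "fy", "cx", "cy" (pixels), "R" (3x3) and "t" (3): a world point X has camera coordinates R X + t. Camera axes: x right, y down, z forward; pixel columns grow to the right and rows downward; lengths in m; the calibration is good to about 2 mm. A picture is of the moment at which its call begins. get_calibration takes no time and is no camera call.
- bot.close_job(): hands the job in, once; it reports no verdict.
The state is a dict: "clock": time; "joint_pos": joint angles; "dq": joint speeds; "tau": joint torques, N m; "eef_pos": TCP position; "eef_rot": TCP orientation; "ft_force": force on the tool from outside, world axes, zero at the start; "moment": the same for the moment, N m; "finger_gap": finger opening in m.
Only numpy, scipy, OpenCV 4.12 (cv2) and the standard library are available. Lean on these libraries where they do the work, as an engineer would, in place of code of your own. Each camera call takes 0.05 s, during which the arm holds its last target.

## Working session

There is one attempt and no reset: what is moved stays moved. The work goes in short steps, Python scripts to look and compute and a tool call to move; the robot and the scene stay as the last step left them, time stands still between calls to the robot, and variables do not carry over. Pictures are saved under pics/ and viewed, and the job is handed in when it is done.

Besides the shell and the picture viewer there is one more tool, called after "Call:" as a command line: name --argument value ..., lists and objects as JSON in quotes. drive_tool: Moves the arm, as the interface text tells. Its arguments: {"type":"object","properties":{"commands":{"type":"array","items":{"type":"array","items":{"type":"array","items":{"type":"number"}}}},"squeeze":{"type":"number"}},"required":["commands"]}

```bash
mkdir -p pics
python3 - <<'E'
from rig import bot
import cv2,json
s=bot.observe()
for k,v in s.items(): print(k,v)
for n in("scene","top"):
    im=bot.get_image(n); cv2.imwrite(f"pics/{n}0.png",im[:,:,::-1])
    c=bot.get_calibration(n); print(n,c)
E
```

```text
clock 0.0
joint_pos [-1.43430925e+00  3.78057082e-01  7.96293823e-02  1.27438110e+00
  2.14640524e-05  1.46050486e+00]
dq [-0.00099104 -0.00141992  0.0008248  -0.00064381  0.00056258  0.00053286]
tau [ 1.84609846e-03 -4.63603914e+01  2.69876111e+01  2.07795046e-02
 -1.26666014e-04  6.44999616e-06]
eef_pos [ 0.14043435 -0.55727844  0.40376527]
eef_rot [ 9.92396696e-01  1.23076340e-01 -2.44800530e-06 -1.00628996e-03]
ft_force [-0.11154832  0.29186764 -0.99490174]
moment [0.02218772 0.0024431  0.01762844]
finger_gap 0.0852780515562448
scene {'fx': 430.46586643334234, 'fy': 430.46586643334234, 'cx': 326.88436571436307, 'cy': 204.5840508496858, 'R': array([[-0.68894674,  0.72481111,  0.00111349],
       [ 0.56339816,  0.53648588, -0.6283036 ],
       [-0.4559988 , -0.43224038, -0.77796745]]), 't': array([ 0.3655217 , -0.20676135,  1.34066811])}
top {'fx': 478.40343503372327, 'fy': 478.40343503372327, 'cx': 317.17331413536004, 'cy': 203.3704497596704, 'R': array([[ 0.01820473, -0.99974221,  0.01356836],
       [-0.9907869 , -0.01985983, -0.1339661 ],
       [ 0.13420103, -0.01100454, -0.99089302]]), 't': array([-0.02547674,  0.51390424,  1.21132677])}
```

View pics/scene0.png

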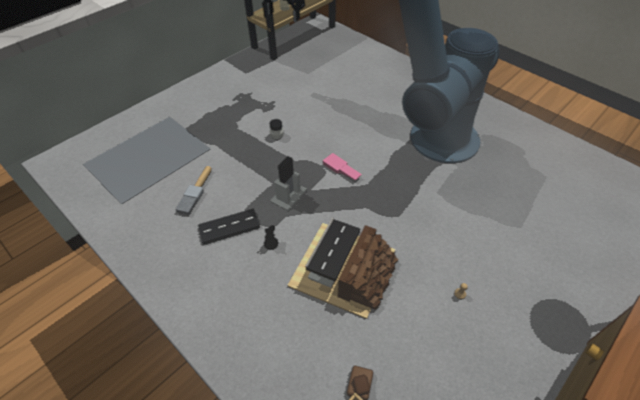

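View pics/top0.png

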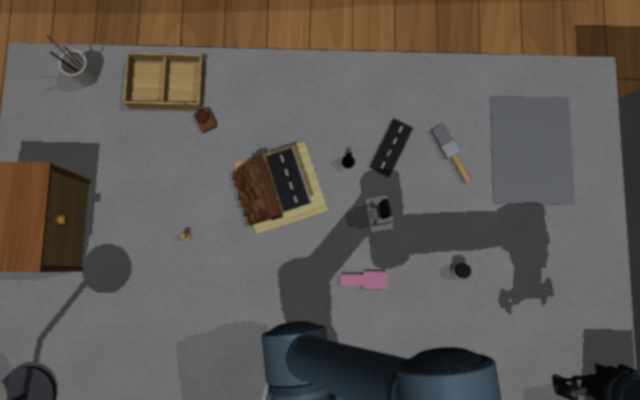

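The scene view shows the blade in its stand near (287,180), with the cliff and road assembly near (345,265). In the top view these are at (380,210) and (275,185). The pink look-alike lies at (363,280) in the top view. I'll zoom in next.

Run:
```python
import cv2
a=cv2.imread("pics/scene0.png"); b=cv2.imread("pics/top0.png")
def crop(im,x0,y0,w,h,s,n):
    cv2.imwrite(n,cv2.resize(im[y0:y0+h,x0:x0+w],None,fx=s,fy=s,interpolation=cv2.INTER_CUBIC))
crop(a,255,145,80,70,8,"pics/sb.png")
crop(b,350,185,60,50,10,"pics/tb.png")
crop(a,280,210,130,110,6,"pics/sc.png")
crop(b,225,135,110,100,6,"pics/tc.png")
```

```text
(no output)
```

View pics/sb.png

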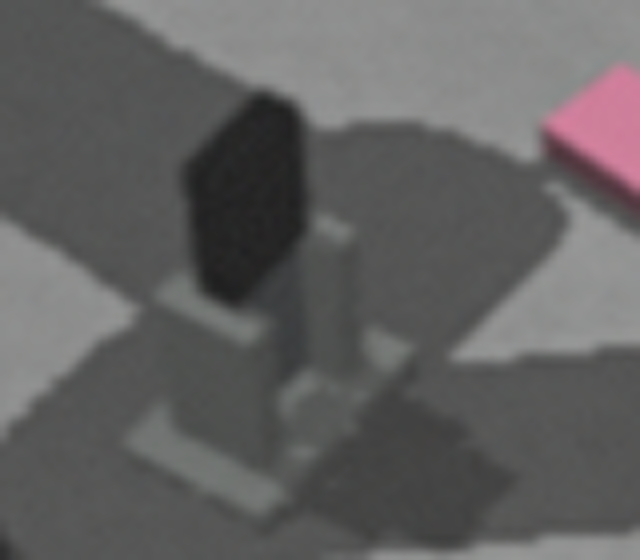

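View pics/tb.png

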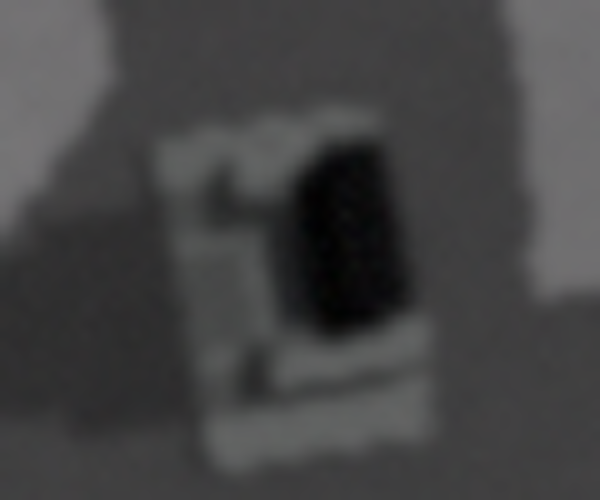

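View pics/sc.png

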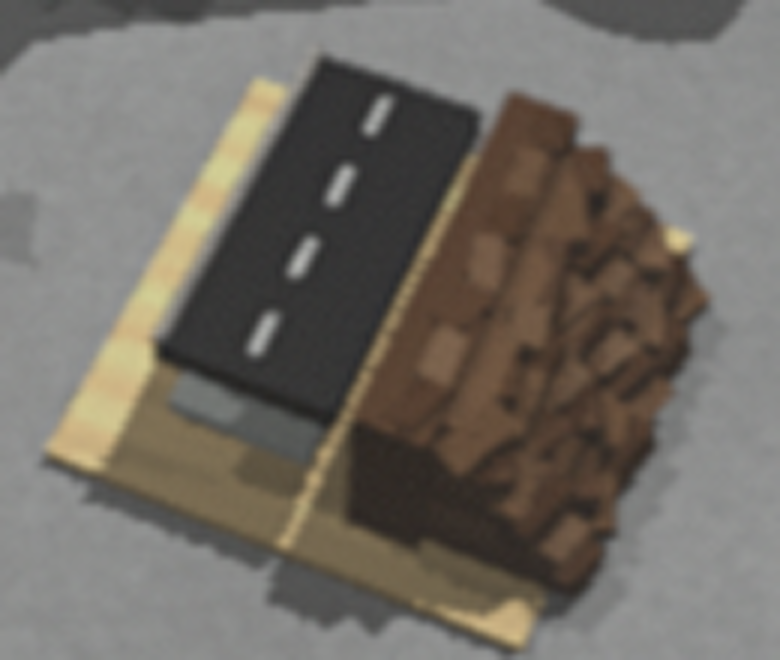

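View pics/tc.png

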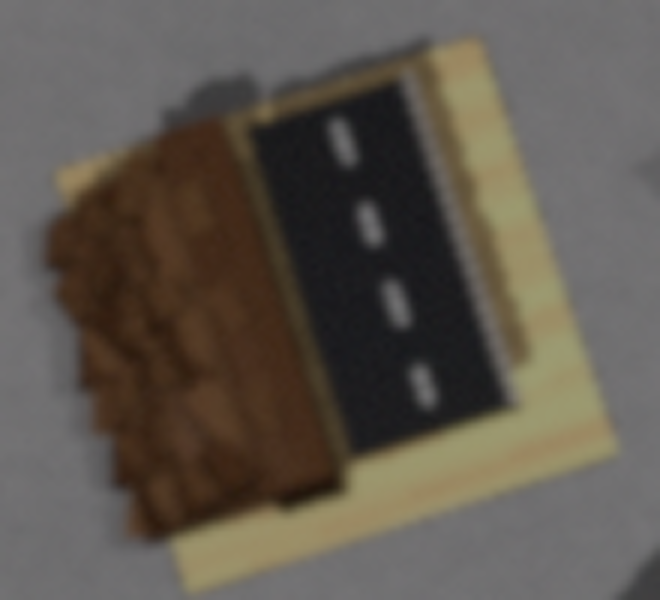

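Run:
```python
import cv2,numpy as np
a=cv2.imread("pics/scene0.png"); b=cv2.imread("pics/top0.png")
def crop(im,x0,y0,w,h,s,n,g=0.5):
    c=cv2.resize(im[y0:y0+h,x0:x0+w],None,fx=s,fy=s,interpolation=cv2.INTER_NEAREST)
    c=(255*(np.clip(c/160.,0,1))**g).astype(np.uint8); cv2.imwrite(n,c)
crop(a,268,150,44,62,9,"pics/sb2.png")
crop(b,360,190,40,46,12,"pics/tb2.png")
for n in("scene","top"):
    from rig import bot
    c=bot.get_calibration(n); print(n,-c["R"].T@c["t"])
```

```text
scene [0.97965699 0.42548125 0.91268024]
top [ 0.34707209 -0.00193403  1.26948666]
```

View pics/sb2.png

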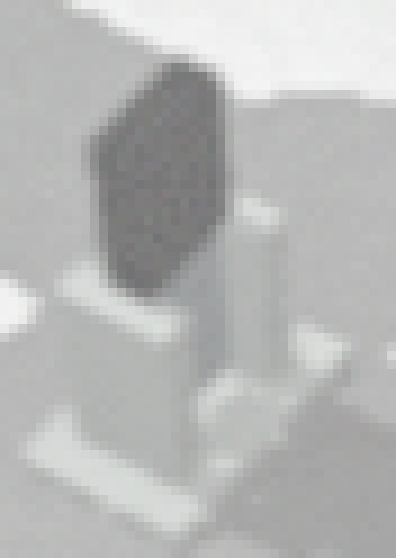

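View pics/tb2.png

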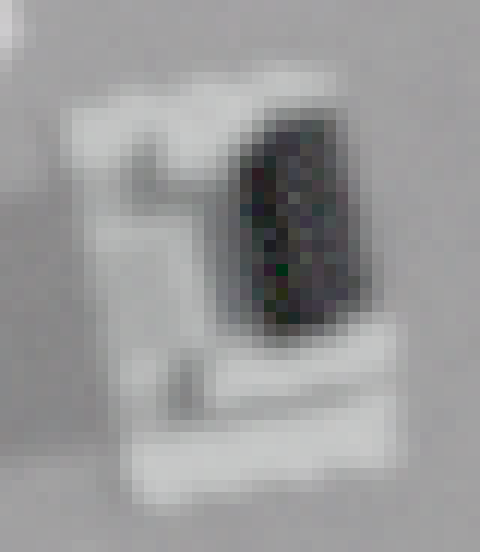

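Back faces world +y: the steel continues flush under the handle's +y face in both views, and the top camera, standing at greater y, can see it. The sloping face would be hidden from there. Next I fit the handle pose to both masks.

```bash
cat > h.py <<'E'
import cv2,numpy as np
from rig import bot
C={n:bot.get_calibration(n) for n in("scene","top")}
def proj(n,P):
    c=C[n];X=np.atleast_2d(P)@c["R"].T+c["t"]
    return np.c_[c["fx"]*X[:,0]/X[:,2]+c["cx"],c["fy"]*X[:,1]/X[:,2]+c["cy"]]
def ray(n,uv,z):
    c=C[n];d=c["R"].T@np.array([(uv[0]-c["cx"])/c["fx"],(uv[1]-c["cy"])/c["fy"],1]);o=-c["R"].T@c["t"]
    return o+d*(z-o[2])/d[2]
def rz(a): return np.array([[np.cos(a),-np.sin(a),0],[np.sin(a),np.cos(a),0],[0,0,1]])
def box(p,yaw,hx,hy,hz):
    P=np.array([[i*hx,j*hy,k*hz] for i in(-1,1) for j in(-1,1) for k in(-1,1)])
    return P@rz(yaw).T+p
S=8
def soft(n,P,shape=(400,640),roi=None):
    x0,y0,w,h=roi
    uv=(proj(n,P)+0.5-[x0,y0])*S   # pixel centres at integer coords
    m=np.zeros((h*S,w*S),np.float32)
    cv2.fillConvexPoly(m,cv2.convexHull(np.round(uv*16-8).astype(np.int32)),1.0,shift=4)
    m=cv2.GaussianBlur(m,(0,0),0.5*S)
    return cv2.resize(m,(w,h),interpolation=cv2.INTER_AREA)
E
cat > fit.py <<'E'
from h import *
from scipy.optimize import minimize
im={n:cv2.imread(f"pics/{n}0.png").max(2).astype(float) for n in C}
roi={"scene":(272,152,30,34),"top":(372,195,24,24)}
T={}
for n in C:
    x,y,w,h=roi[n];c=im[n][y:y+h,x:x+w]; lo=np.percentile(c,3);
    T[n]=np.clip((75-c)/(75-lo-8),0,1); print(n,lo,np.percentile(c,[10,30,50,70]))
def cost(v):
    P=box(np.array([v[0],v[1],v[2]]),v[3],.022,.008,.030)
    return sum(((soft(n,P,roi=roi[n])-T[n])**2).sum() for n in C)
p0=(ray("top",(384,208),.12)); print(p0)
best=None
for yaw in(.1,.2,.3):
  for dy in (0,.006):
    r=minimize(cost,[p0[0],p0[1]+dy,.105,yaw],method="Nelder-Mead",options=dict(initial_simplex=np.array([[p0[0],p0[1]+dy,.105,yaw]]+[[p0[0]+.006*(i==0),p0[1]+dy+.006*(i==1),.105+.008*(i==2),yaw+.1*(i==3)] for i in range(4)]),xatol=1e-5,fatol=1e-3))
    print(r.x,np.degrees(r.x[3]),r.fun)
E
python3 fit.py
```

```text
scene 36.0 [38.  62.7 84.  86. ]
top 5.0 [10. 32. 62. 66.]
[ 0.49466885 -0.1770308   0.12      ]
[ 0.4950307  -0.18076629  0.10255482  0.2681296 ] 15.362694192723474 44.75492774799571
[ 0.49503006 -0.18057427  0.10257665  0.29494406] 16.899049605353607 44.876578406812186
[ 0.49522493 -0.18086455  0.10270118  0.28433343] 16.29110568322301 45.13542200218542
[ 0.49494347 -0.18045609  0.1029585   0.28957429] 16.59138442936328 45.088832952448094
[ 0.49510988 -0.18057262  0.10325245  0.26645733] 15.266880417892725 44.832235021217635
[ 0.49511183 -0.18058577  0.10290502  0.28152809] 16.130371199780804 44.69738686978929
```

```bash
sed -i 's|T\[n\]=np.clip.*|hi={"scene":78,"top":56}[n];T[n]=np.clip((hi-c)/(hi-lo-6-12*(n=="top")),0,1)|' fit.py
cat >> fit.py <<'E'
v=r.x
P=box(v[:3],v[3],.022,.008,.030)
foot=(np.array([[-45,-30,0],[45,-30,0],[45,30,0],[-45,30,0]])/1000)@rz(v[3]).T+[v[0],v[1],0]
out=[]
for n,(x,y) in(("scene",(265,145)),("top",(357,186))):
    I=cv2.imread(f"pics/{n}0.png")[y:y+68,x:x+50]
    I=(255*np.clip(I/160.,0,1)**.5).astype(np.uint8)
    I=cv2.resize(I,None,fx=8,fy=8,interpolation=cv2.INTER_NEAREST)
    f=lambda Q:np.round((proj(n,Q)+.5-[x,y])*8).astype(int)
    cv2.polylines(I,[cv2.convexHull(f(P))],True,(0,0,255),1)
    cv2.polylines(I,[f(foot)],True,(0,200,0),1)
    out.append(I)
cv2.imwrite("pics/fit1.png",np.hstack(out)[:600,:800])
E
python3 fit.py
```

```text
[ 0.49466885 -0.1770308   0.12      ]
[ 0.49530716 -0.18006559  0.1031837   0.24857293] 14.242180054869284 42.74458758139862
[ 0.49530354 -0.18011082  0.1033204   0.27571949] 15.797563014009091 42.5340279646836
[ 0.49555175 -0.17965687  0.1038806   0.25604706] 14.670416039301193 42.567471218050095
[ 0.49510275 -0.18024926  0.1031429   0.25780126] 14.770924207144732 42.66269420351806
[ 0.49539927 -0.17999491  0.103652    0.26177137] 14.998394787070067 42.6931114948584
[ 0.49571805 -0.17979312  0.10370882  0.2685393 ] 15.386168490733345 42.6168954917208
```

View pics/fit1.png

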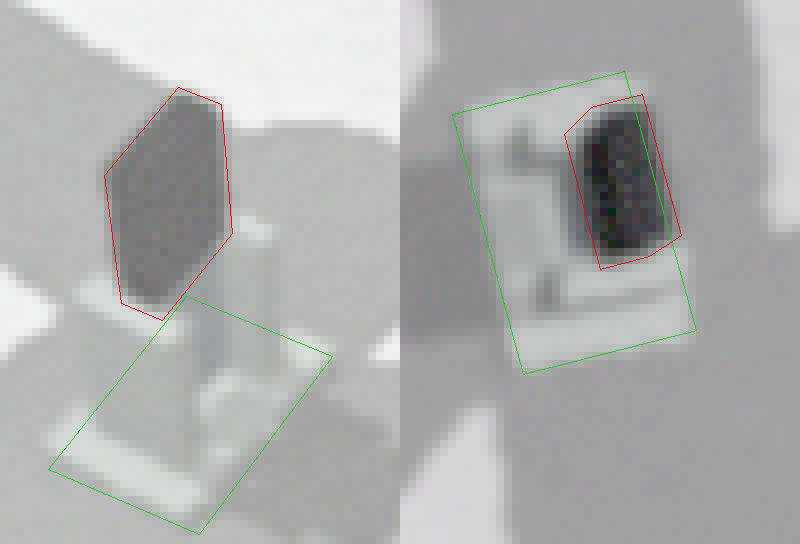

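Run:
```python
import cv2,numpy as np
for n,x,y,w,h in(("scene",325,215,50,75),("top",255,145,40,75)):
    I=cv2.imread(f"pics/{n}0.png")[y:y+h,x:x+w]
    I=(255*np.clip(I/200.,0,1)**.6).astype(np.uint8)
    I=cv2.resize(I,None,fx=8,fy=8,interpolation=cv2.INTER_NEAREST)
    for k in range(0,h,10): cv2.putText(I,str(y+k),(0,k*8+8),0,.35,(0,255,255),1)
    for k in range(0,w,10): cv2.putText(I,str(x+k),(k*8,596),0,.35,(0,255,255),1)
    cv2.imwrite(f"pics/{n}_gap.png",I)
a=cv2.imread("pics/scene0.png");b=cv2.imread("pics/top0.png")
for r in(235,250,265): print(r,[tuple(p) for p in a[r,338:372]])
for r in(165,180,200): print(r,[tuple(p) for p in b[r,260:290]])
```

```text
235 [(np.uint8(51), np.uint8(52), np.uint8(52)), (np.uint8(52), np.uint8(51), np.uint8(53)), (np.uint8(51), np.uint8(51), np.uint8(51)), (np.uint8(50), np.uint8(49), np.uint8(50)), (np.uint8(54), np.uint8(53), np.uint8(53)), (np.uint8(51), np.uint8(51), np.uint8(51)), (np.uint8(52), np.uint8(51), np.uint8(52)), (np.uint8(53), np.uint8(53), np.uint8(53)), (np.uint8(53), np.uint8(53), np.uint8(54)), (np.uint8(54), np.uint8(55), np.uint8(55)), (np.uint8(52), np.uint8(52), np.uint8(52)), (np.uint8(52), np.uint8(53), np.uint8(54)), (np.uint8(54), np.uint8(52), np.uint8(54)), (np.uint8(53), np.uint8(53), np.uint8(54)), (np.uint8(51), np.uint8(51), np.uint8(51)), (np.uint8(53), np.uint8(52), np.uint8(53)), (np.uint8(52), np.uint8(52), np.uint8(51)), (np.uint8(53), np.uint8(52), np.uint8(53)), (np.uint8(50), np.uint8(49), np.uint8(49)), (np.uint8(55), np.uint8(60), np.uint8(63)), (np.uint8(81), np.uint8(92), np.uint8(97)), (np.uint8(88), np.uint8(100), np.uint8(110)), (np.uint8(71), np.uint8(82), np.uint8(100)), (np.uint8(53), np.uint8(67), np.uint8(89)), (np.uint8(52), np.uint8(66), np.uint
[... 6711 characters left out ...]
.uint8(28), np.uint8(44), np.uint8(68)), (np.uint8(25), np.uint8(42), np.uint8(64)), (np.uint8(29), np.uint8(44), np.uint8(62)), (np.uint8(35), np.uint8(50), np.uint8(64)), (np.uint8(40), np.uint8(59), np.uint8(70)), (np.uint8(39), np.uint8(53), np.uint8(63)), (np.uint8(35), np.uint8(43), np.uint8(50)), (np.uint8(30), np.uint8(32), np.uint8(33)), (np.uint8(32), np.uint8(30), np.uint8(31)), (np.uint8(31), np.uint8(28), np.uint8(29)), (np.uint8(30), np.uint8(29), np.uint8(28)), (np.uint8(31), np.uint8(29), np.uint8(30)), (np.uint8(30), np.uint8(28), np.uint8(28)), (np.uint8(32), np.uint8(29), np.uint8(29)), (np.uint8(30), np.uint8(27), np.uint8(27)), (np.uint8(30), np.uint8(27), np.uint8(27))]
```

View pics/scene_gap.png

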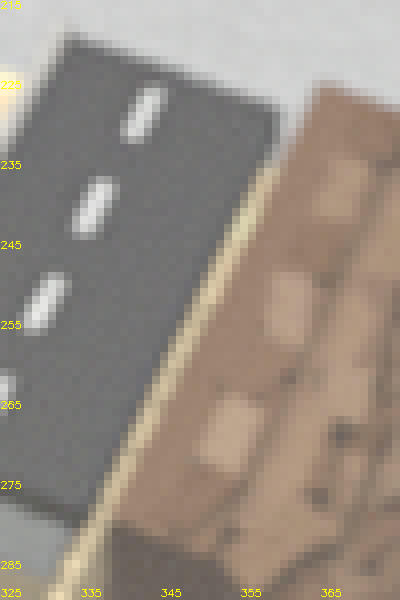

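View pics/top_gap.png

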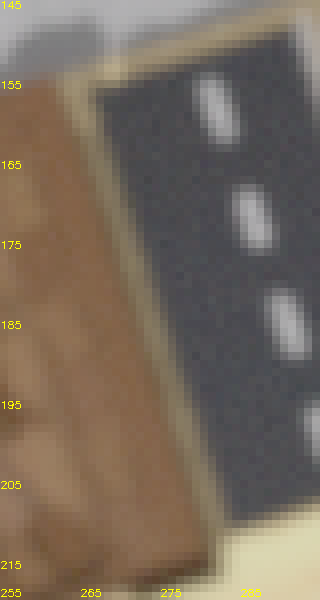

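Run:
```python
from h import *
def L(n,pts,z):
    W=np.array([ray(n,p,z) for p in pts]); 
    vx,vy,x,y=cv2.fitLine(W[:,:2].astype(np.float32),2,0,0,0).ravel()
    if vx<0: vx,vy=-vx,-vy
    return np.degrees(np.arctan2(vy,vx)), W[:,:2].round(4).tolist(), y+(0.47-x)*vy/vx
print("cliff scene .09",L("scene",[(360.2,235),(352.8,250),(345.3,265)],.09))
print("cliff top .008",L("top",[(265.5,165),(270.3,180),(276.6,200)],.008))
print("road top .078",L("top",[(268.9,165),(273.3,180),(279.9,200)],.078))
print("road scene .064",L("scene",[(357.5,235),(349.9,250),(342.4,265)],.064))
print("cliff ends",ray("scene",(364,225.5),.09),ray("scene",(338.5,280.5),.09))
print("road ends top",ray("top",(264.8,155.3),.078),ray("top",(282.5,210.5),.078))
print("cliff bottom end top", ray("top",(281,215.5),.09),ray("top",(262,154),.008))
```

```text
cliff scene .09 (np.float32(18.989807), [[0.5099, 0.0871], [0.5528, 0.1019], [0.5936, 0.1159]], np.float32(0.073377304))
cliff top .008 (np.float32(19.052118), [[0.6191, 0.1247], [0.5785, 0.1106], [0.5248, 0.0922]], np.float32(0.07319732))
road top .078 (np.float32(18.908388), [[0.6042, 0.1091], [0.5658, 0.0968], [0.5151, 0.0787]], np.float32(0.06342768))
road scene .064 (np.float32(18.914534), [[0.4995, 0.0717], [0.544, 0.0868], [0.586, 0.1013]], np.float32(0.061537582))
cliff ends [0.48301002 0.07573196 0.09      ] [0.63231941 0.13105559 0.09      ]
road ends top [0.62916218 0.12031379 0.078     ] [0.48867346 0.07138408 0.078     ]
cliff bottom end top [0.47470527 0.07400914 0.09      ] [0.64915503 0.13514556 0.008     ]
```

Both views agree on these values:
- The cliff yaw is 19.0°, and the face line passes y=0.0733 at x=0.47. Mid-face is near (0.557, 0.1035).
- The gap is about 10 mm.
- The handle is at (0.4955, -0.180) with yaw about 14.5°. Its measured height is 0.103, against 0.105 in the text.

The tool yaw is already 14.1°, so I approach above the blade.

Call:
drive_tool --commands '[[[3.4,3.6,-0.4,0,0,0,1],[6.8,7.2,-0.8,0,0,0,1],[10.2,10.8,-1.2,0,0,0,1],[13.6,14.4,-1.6,0,0,0,1],[17,18,-2,0,0,0,1]]]' --squeeze 30

```text
clock: 0.6
eef_pos: [0.3113, -0.3755, 0.3834]
eef_rot: [0.992, 0.123, -0.0, -0.001]
ft_force: [0.8, -1.9, -0.1]
finger_gap: 0.0856
```

Call:
drive_tool --commands '[[[3.6,3.9,-0.4,0,0,0,1],[7.2,7.8,-0.8,0,0,0,1],[10.8,11.7,-1.2,0,0,0,1],[14.4,15.6,-1.6,0,0,0,1],[18.4,19.5,-2,0,0,0,1]]]'

```text
clock: 1.1
eef_pos: [0.4814, -0.1932, 0.3644]
eef_rot: [0.992, 0.123, -0.0, -0.001]
ft_force: [-0.4, -1.0, -0.4]
finger_gap: 0.0853
```

```bash
cat > look.py <<'E'
import sys
from h import *
tag,rs=sys.argv[1],sys.argv[2:]
s=bot.observe();print(s["clock"],s["eef_pos"],s["eef_rot"],s["ft_force"])
out=[]
for n,r in zip(("scene","top"),rs):
    x,y,w,h,k=map(int,r.split(","))
    I=bot.get_image(n)[:,:,::-1];cv2.imwrite(f"pics/{n}_{tag}_full.png",I)
    I=I[y:y+h,x:x+w];I=(255*np.clip(I/180.,0,1)**.6).astype(np.uint8)
    out.append(cv2.resize(I,None,fx=k,fy=k,interpolation=cv2.INTER_CUBIC))
H=max(o.shape[0] for o in out)
out=[cv2.copyMakeBorder(o,0,H-o.shape[0],0,4,cv2.BORDER_CONSTANT) for o in out]
cv2.imwrite(f"pics/{tag}.png",np.hstack(out))
E
python3 look.py ab 240,90,100,130,4 340,160,90,100,4
```

```text
1.1 [ 0.48136586 -0.19318202  0.36442669] [ 9.92422159e-01  1.22866686e-01 -4.13140722e-04 -1.36551005e-03] [-0.35791739 -0.98964544 -0.35406688]
```

View pics/ab.png

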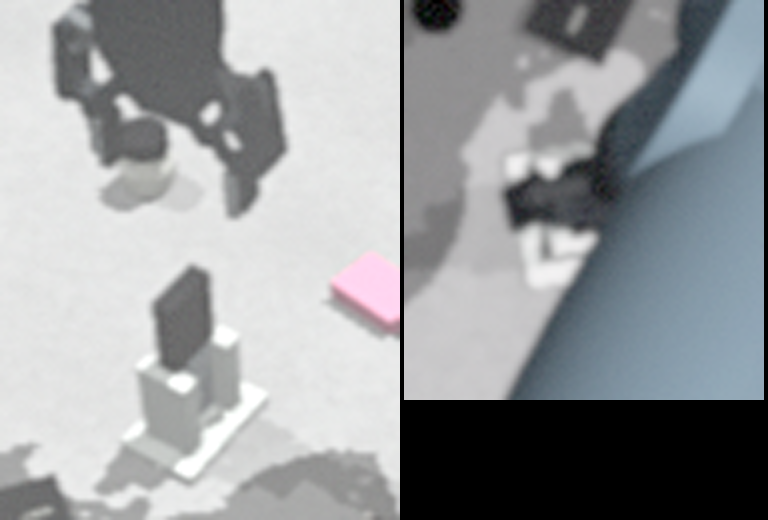

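The stand is now fully lit in the scene view, with the handle at about (182,315) in the crop and the jaws above and behind it. I move over it and go down.

Call:
drive_tool --commands '[[[1.4,1.3,-1,0,0,0,1],[1.4,1.3,-3,0,0,0,1],[1.4,1.3,-5,0,0,0,1],[1.4,1.3,-5,0,0,0,1]]]'

```text
clock: 1.6
eef_pos: [0.4956, -0.1777, 0.311]
eef_rot: [0.992, 0.127, -0.003, -0.004]
ft_force: [-0.5, 0.1, -0.5]
finger_gap: 0.0855
```

```bash
sed 's/scene0/scene_ab_full/' fit.py >/dev/null; python3 look.py ac 250,110,80,110,5 340,160,60,80,5
python3 - <<'E'
from h import *
s=bot.observe();print(s["eef_pos"])
from scipy.optimize import minimize
# scene-only refit of handle with lit picture, z fixed .105
I=cv2.imread("pics/scene_ab_full.png").max(2).astype(float)
x,y,w,h=270,150,30,36;c=I[y:y+h,x:x+w];print(np.percentile(c,[2,10,20,30,50,80]))
E
```

```text
1.6 [ 0.49558041 -0.17768574  0.31097545] [ 0.99194528  0.12657938 -0.00252328 -0.00398268] [-0.5470554   0.08608129 -0.4544659 ]
[ 0.49668069 -0.17832302  0.31374822]
[ 40.   44.   49.8  81.  148.  153. ]
```

View pics/ac.png

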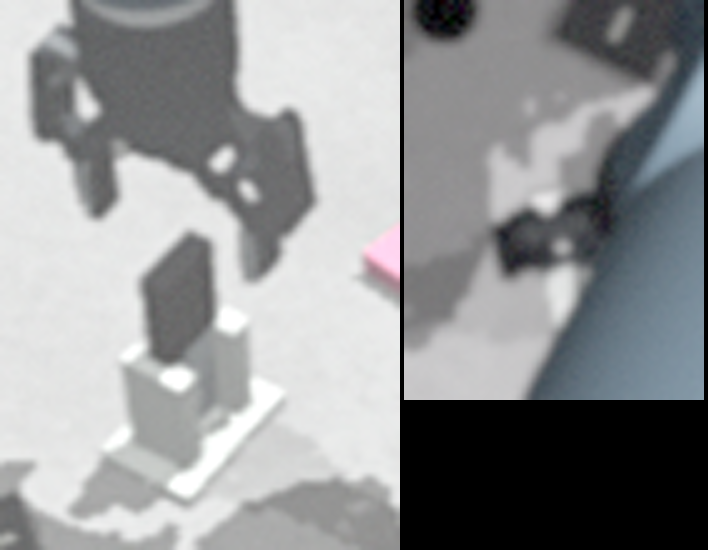

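```bash
cat > fit2.py <<'E'
from h import *
from scipy.optimize import minimize
src={"scene":"pics/scene_ab_full.png","top":"pics/top0.png"}
roi={"scene":(270,150,28,36),"top":(372,195,24,24)}
T={}
for n in C:
    I=cv2.imread(src[n]).max(2).astype(float);x,y,w,h=roi[n];c=I[y:y+h,x:x+w]
    hi,lo=(130,48) if n=="scene" else (58,26)
    T[n]=np.clip((hi-c)/(hi-lo),0,1)
def cost(v,ns):
    P=box(np.array(v[:3]),v[3],.022,.008,.030)
    return sum(((soft(n,P,roi=roi[n])-T[n])**2).sum() for n in ns)
for ns in(("scene",),("scene","top")):
  for yaw in(.15,.25,.35):
    v0=np.array([.4955,-.18,.105,yaw])
    f=(lambda v:cost([v[0],v[1],.105,v[3]],ns)) if len(ns)==1 else (lambda v:cost(v,ns))
    sim=np.array([v0]+[v0+np.eye(4)[i]*[.006,.006,.006,.1] for i in range(4)])
    r=minimize(f,v0,method="Nelder-Mead",options=dict(initial_simplex=sim,xatol=1e-5,fatol=1e-3));print(ns,r.x.round(4),np.degrees(r.x[3]).round(1),r.fun)
E
python3 fit2.py
```

```text
('scene',) [ 0.4964 -0.1792  0.1037  0.3222] 18.5 35.98600168991565
('scene',) [ 0.4964 -0.1792  0.1065  0.3163] 18.1 35.89933449520327
('scene',) [ 0.4965 -0.1791  0.1109  0.3167] 18.1 35.98223781863197
('scene', 'top') [ 0.495  -0.18    0.1025  0.2666] 15.3 64.11016939035225
('scene', 'top') [ 0.4951 -0.18    0.1032  0.2851] 16.3 64.03866133076006
('scene', 'top') [ 0.4953 -0.1799  0.1027  0.2744] 15.7 64.18483853208953
```

Call:
drive_tool --commands '[[[-0.1,-0.15,-1.5,0,0,0,1],[-0.1,-0.15,-3,0,0,0,1],[-0.1,-0.15,-4.2,0,0,0,1],[-0.1,-0.15,-4.9,0,0,0,1],[-0.1,-0.15,-4.9,0,0,0,1]]]'

```text
clock: 2.2
eef_pos: [0.4953, -0.1798, 0.2643]
eef_rot: [0.992, 0.126, -0.001, -0.003]
ft_force: [0.9, 0.6, 1.1]
finger_gap: 0.0852
```

Call:
drive_tool --commands '[[[0,0,0,0,0,0,0.5],[0,0,0,0,0,0,0.3],[0,0,0,0,0,0,0.1],[0,0,0,0,0,0,0],[0,0,0,0,0,0,0]]]' --squeeze 30

```text
clock: 2.7
eef_pos: [0.4955, -0.1799, 0.2646]
eef_rot: [0.992, 0.126, -0.001, -0.003]
ft_force: [0.4, -0.2, 1.6]
finger_gap: 0.0156
```

Call:
drive_tool --commands '[[[0,0,0,0,0,0,0],[0,0,0,0,0,0,0],[0,0,0,0,0,0,0]]]'

```text
clock: 3.0
eef_pos: [0.4955, -0.1799, 0.2646]
eef_rot: [0.992, 0.126, -0.001, -0.003]
ft_force: [0.3, -0.2, 0.2]
finger_gap: 0.0156
```

Gripped, with the opening at 15.6 mm. I lift gently.

Call:
drive_tool --commands '[[[0,0,0.5,0,0,0,0],[0,0,1.5,0,0,0,0],[0,0,3,0,0,0,0],[0,0,4.5,0,0,0,0],[0,0,6,0,0,0,0]]]'

```text
clock: 3.5
eef_pos: [0.4955, -0.1799, 0.326]
eef_rot: [0.992, 0.126, -0.001, -0.003]
ft_force: [-0.3, 0.5, -1.2]
finger_gap: 0.0153
```

Call:
drive_tool --commands '[[[0,0,2,0,0,0,0],[0,0,4,0,0,0,0],[0,0,5,0,0,0,0],[0,0,5,0,0,0,0]]]'

```text
clock: 3.9
eef_pos: [0.4961, -0.1802, 0.3779]
eef_rot: [0.992, 0.126, 0.001, -0.002]
ft_force: [0.8, 0.3, -0.8]
finger_gap: 0.016
```

```bash
python3 look.py lift 240,80,90,130,4 340,160,90,100,4
```

```text
3.9 [ 0.49609036 -0.1802027   0.37793382] [ 0.99198739  0.12632243  0.00102061 -0.00161888] [ 0.75936164  0.28148136 -0.76292361]
```

View pics/lift.png

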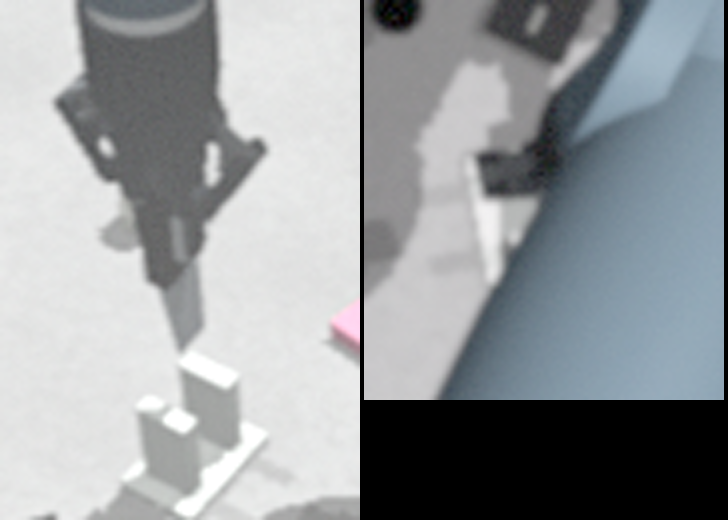

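The blade is out of the stand and hangs plumb below the jaws, at crop (180,310) in the scene view. I carry it toward the gap and turn about 4.5° to the cliff yaw.

Call:
drive_tool --commands '[[[0.6,2.6,0,0,0,0.015,0],[1.3,5.2,0,0,0,0.03,0],[2,8,0,0,0,0.045,0],[2.7,11,0,0,0,0.06,0],[3.4,14,0,0,0,0.078,0]]]'

```text
clock: 4.5
eef_pos: [0.5291, -0.0387, 0.3741]
eef_rot: [0.986, 0.165, -0.002, -0.003]
ft_force: [1.0, -0.9, -0.8]
finger_gap: 0.0154
```

Call:
drive_tool --commands '[[[0.8,3,0,0,0,0.01,0],[1.6,6,0,0,0,0.01,0],[2.4,9,0,0,0,0.01,0],[3.0,11.8,0,0,0,0.01,0],[3.3,13.2,0,0,0,0.01,0]]]'

```text
clock: 5.0
eef_pos: [0.5619, 0.0953, 0.3725]
eef_rot: [0.985, 0.171, -0.003, -0.004]
ft_force: [0.6, 0.1, -1.4]
finger_gap: 0.0151
```

Call:
drive_tool --commands '[[[0,0,0,0,0,0,0],[0,0,0,0,0,0,0]]]'

```text
clock: 5.2
eef_pos: [0.5615, 0.0949, 0.3715]
eef_rot: [0.985, 0.171, -0.004, -0.003]
ft_force: [0.1, -0.9, -0.7]
finger_gap: 0.0155
```

```bash
python3 look.py pre 290,130,110,150,4 225,110,90,110,4
python3 - <<'E'
from h import *
s=bot.observe();q=s["eef_rot"]
from scipy.spatial.transform import Rotation as R
r=R.from_quat(q).as_matrix();print(s["eef_pos"],np.degrees(np.arctan2(r[1,0],r[0,0])),r[:,2],s["ft_force"],s["moment"])
E
```

```text
5.2 [0.56145329 0.09489361 0.37153826] [ 0.98522845  0.17115632 -0.00441865 -0.00330126] [ 0.08816846 -0.92302363 -0.70173368]
[0.56159356 0.09417341 0.37213007] 19.622668265860224 [-0.00872587  0.00520972 -0.99994836] [-0.08007482  0.06188966 -0.9414467 ] [-0.01098558  0.01948099  0.01196684]
```

View pics/pre.png

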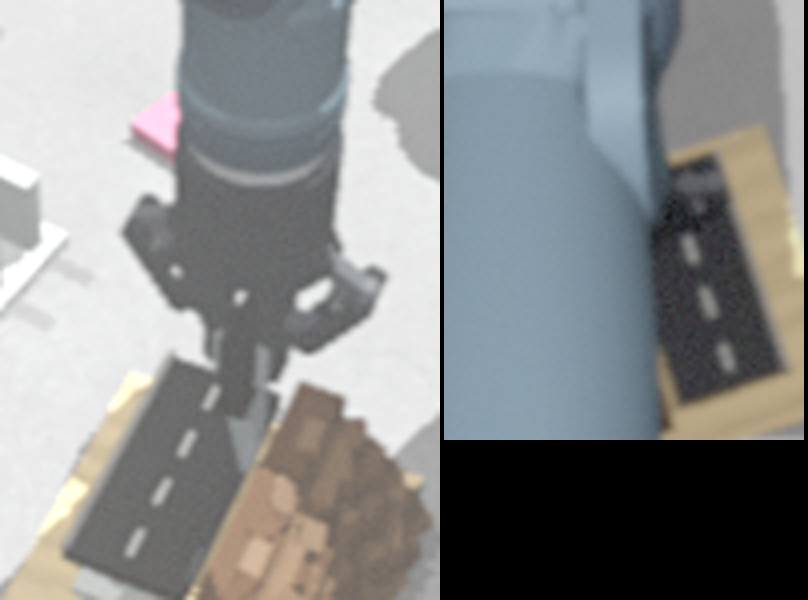

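Call:
drive_tool --commands '[[[0,-0.45,0,0,-0.006,-0.011,0],[0,-0.45,-1,0,-0.006,-0.011,0],[0,-0.45,-2,0,-0.006,-0.011,0],[0,-0.45,-2.8,0,-0.006,-0.011,0],[0,-0.45,-2.8,0,-0.006,-0.011,0]]]'

```text
clock: 5.8
eef_pos: [0.5608, 0.0895, 0.3421]
eef_rot: [0.986, 0.165, -0.003, -0.003]
ft_force: [-0.3, -0.2, -0.8]
finger_gap: 0.0156
```

Call:
drive_tool --commands '[[[0,0,0,0,0,0,0],[0,0,0,0,0,0,0]]]'

```text
clock: 6.0
eef_pos: [0.5607, 0.0896, 0.3419]
eef_rot: [0.986, 0.165, -0.003, -0.003]
ft_force: [0.0, 0.4, -1.3]
finger_gap: 0.0157
```

```bash
cat > st.py <<'E'
from h import *
from scipy.spatial.transform import Rotation as R
F=[];
s=bot.observe();r=R.from_quat(s["eef_rot"]).as_matrix()
p=np.array(s["eef_pos"]);M=np.array([.557,.1035]);ex=np.array([np.cos(np.radians(19)),np.sin(np.radians(19))]);ey=np.array([-ex[1],ex[0]])
jc=p+.155*(r[:,2]);bt=r[:,2]-np.array([-.0027,.0057,0])
tip=np.array([*(jc[:2]+ey*.008+.1*bt[:2]),p[2]-.2496])
print("t",s["clock"],"tcp",p.round(4),"yaw",np.degrees(np.arctan2(r[1,0],r[0,0])).round(2),"z",r[:2,2].round(4))
print("tip",tip.round(4),"along",((tip[:2]-M)@ex*1e3).round(1),"off face mm",(-(tip[:2]-M)@ey*1e3).round(1))
f=np.array(s["ft_force"]);print("F cliffx,y,z",(f[:2]@ex).round(2),(f[:2]@ey).round(2),f[2].round(2),"mom",np.array(s["moment"]).round(3))
print("scene px tip",proj("scene",tip).round(1))
E
python3 st.py; python3 look.py pre2 310,190,80,110,6 225,110,40,60,4; python3 st.py
```

```text
t 6.0 tcp [0.5607 0.0896 0.3419] yaw 18.99 z [-0.0068  0.0051]
tip [0.5566 0.0979 0.0923] along -2.2 off face mm 5.2
F cliffx,y,z 0.15 0.33 -1.3 mom [-0.009 -0.003 -0.06 ]
scene px tip [[350.4 249.4]]
6.0 [0.5606839  0.08955834 0.341938  ] [ 0.98629491  0.16493737 -0.00292868 -0.00307318] [ 0.03536409  0.36402812 -1.2981632 ]
t 6.1 tcp [0.5609 0.0896 0.3424] yaw 18.99 z [-0.0057  0.0051]
tip [0.5571 0.0979 0.0928] along -1.7 off face mm 5.3
F cliffx,y,z -1.0 -0.25 -1.54 mom [ 0.023 -0.026  0.037]
scene px tip [[350.2 249.5]]
```

View pics/pre2.png

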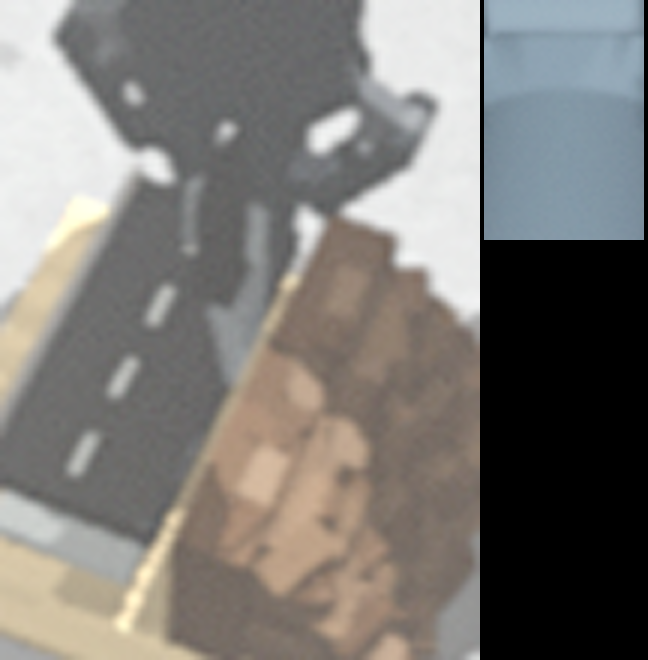

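The observed tip edge, mid at about (250,362) in the crop, matches the predicted (240,357). The wrist moment is a more sensitive contact signal than the force. I go down to tip z of about 0.084, which is above the road and below the cliff top.

Call:
drive_tool --commands '[[[0.1,0.05,-0.4,0,-0.003,0,0],[0.1,0.05,-0.85,0,-0.003,0,0],[0.1,0.05,-0.85,0,-0.003,0,0]]]'

```text
clock: 6.4
eef_pos: [0.5616, 0.0901, 0.333]
eef_rot: [0.986, 0.165, -0.002, -0.003]
ft_force: [-0.2, 0.4, -0.7]
finger_gap: 0.0156
```

```bash
sed -i 's|print("scene px.*|m=np.array(s["moment"]);print("MOM x,y cliff",(m[:2]@ex).round(3),(m[:2]@ey).round(3))|' st.py; python3 st.py
```

```text
t 6.4 tcp [0.5616 0.0901 0.333 ] yaw 19.0 z [-0.004   0.0051]
tip [0.5583 0.0984 0.0834] along -0.4 off face mm 5.2
F cliffx,y,z -0.11 0.42 -0.68 mom [ 0.003  0.009 -0.025]
MOM x,y cliff 0.006 0.008
```

Call:
drive_tool --commands '[[[-0.03,0.1,0,0,0,0,0],[-0.06,0.19,0,0,0,0,0],[-0.1,0.28,0,0,0,0,0],[-0.1,0.28,0,0,0,0,0]]]'

```text
clock: 6.8
eef_pos: [0.5607, 0.0928, 0.3331]
eef_rot: [0.986, 0.165, -0.001, -0.002]
ft_force: [-0.7, -2.4, -1.2]
finger_gap: 0.0157
```

```bash
python3 st.py
```

```text
t 6.8 tcp [0.5607 0.0928 0.3331] yaw 18.99 z [-0.0037  0.0039]
tip [0.5574 0.1008 0.0835] along -0.5 off face mm 2.7
F cliffx,y,z -1.44 -1.99 -1.22 mom [-0.457 -0.09   0.073]
MOM x,y cliff -0.461 0.063
```

Contact: about 1.9 N at the tip by moment and 2.0 N by force. I ease back a little to find the light-touch point.

Call:
drive_tool --commands '[[[0.02,-0.05,0,0,0,0,0],[0.02,-0.05,0,0,0,0,0]]]'

```text
clock: 7.0
eef_pos: [0.5609, 0.0924, 0.3332]
eef_rot: [0.986, 0.165, -0.001, -0.003]
ft_force: [-0.3, 0.9, -0.9]
finger_gap: 0.016
```

```bash
python3 st.py
```

```text
t 7.0 tcp [0.5609 0.0924 0.3332] yaw 19.0 z [-0.0036  0.0046]
tip [0.5577 0.1005 0.0836] along -0.3 off face mm 3.0
F cliffx,y,z 0.02 1.0 -0.9 mom [ 0.001 -0.017 -0.042]
MOM x,y cliff -0.004 -0.016
```

Call:
drive_tool --commands '[[[0,0.01,-0.3,0,0,0,0],[0,0.01,-0.6,0,0,0,0],[0,0.01,-0.9,0,0,0,0],[0,0.01,-0.9,0,0,0,0]]]'

```text
clock: 7.4
eef_pos: [0.5607, 0.0924, 0.3235]
eef_rot: [0.986, 0.165, -0.002, -0.003]
ft_force: [0.2, -0.2, -1.4]
finger_gap: 0.0155
```

```bash
python3 st.py
```

```text
t 7.4 tcp [0.5607 0.0924 0.3235] yaw 19.0 z [-0.0047  0.0044]
tip [0.5572 0.1005 0.0739] along -0.8 off face mm 2.9
F cliffx,y,z 0.12 -0.21 -1.38 mom [-0.099 -0.039  0.02 ]
MOM x,y cliff -0.106 -0.005
```

The tip is in the gap at 4 mm below road level with a light face touch of about 0.4 N. I continue.

Call:
drive_tool --commands '[[[0,0,-0.3,0,0,0,0],[0,0,-0.6,0,0,0,0],[0,0,-0.9,0,0,0,0],[0,0,-1.2,0,0,0,0],[0,0,-1.2,0,0,0,0]]]'

```text
clock: 7.9
eef_pos: [0.5605, 0.0924, 0.3109]
eef_rot: [0.986, 0.165, -0.002, -0.002]
ft_force: [0.0, -0.4, -0.2]
finger_gap: 0.0153
```

```bash
python3 st.py
```

```text
t 7.9 tcp [0.5605 0.0924 0.3109] yaw 18.99 z [-0.0055  0.0041]
tip [0.5568 0.1004 0.0613] along -1.2 off face mm 2.9
F cliffx,y,z -0.11 -0.36 -0.23 mom [-0.146  0.02   0.036]
MOM x,y cliff -0.132 0.066
```

Call:
drive_tool --commands '[[[0,0,-0.2,0,0,0,0],[0,0,-0.4,0,0,0,0],[0,0,-0.6,0,0,0,0],[0,0,-0.8,0,0,0,0],[0,0,-0.8,0,0,0,0]]]'

```text
clock: 8.4
eef_pos: [0.5604, 0.0923, 0.3026]
eef_rot: [0.986, 0.165, -0.003, -0.002]
ft_force: [1.7, 0.3, -0.7]
finger_gap: 0.0155
```

```bash
python3 st.py
```

```text
t 8.4 tcp [0.5604 0.0923 0.3026] yaw 18.99 z [-0.0059  0.0039]
tip [0.5566 0.1003 0.053 ] along -1.4 off face mm 2.9
F cliffx,y,z 1.72 -0.3 -0.72 mom [-0.119 -0.032 -0.041]
MOM x,y cliff -0.123 0.008
```

Tip at 0.053, still free. I use smaller steps now.

Call:
drive_tool --commands '[[[0.01,0.01,-0.1,0,0,0,0],[0.02,0.01,-0.2,0,0,0,0],[0.02,0.01,-0.3,0,0,0,0],[0.02,0.01,-0.4,0,0,0,0],[0.02,0.01,-0.4,0,0,0,0]]]'

```text
clock: 8.9
eef_pos: [0.5609, 0.0925, 0.2989]
eef_rot: [0.986, 0.165, -0.002, -0.003]
ft_force: [0.4, -0.1, 2.7]
finger_gap: 0.0157
```

Call:
drive_tool --commands '[[[0,0,-0.1,0,0,0,0],[0,0,-0.2,0,0,0,0],[0,0,-0.2,0,0,0,0]]]'

```text
clock: 9.2
eef_pos: [0.561, 0.0926, 0.297]
eef_rot: [0.986, 0.165, -0.002, -0.003]
ft_force: [-0.4, 1.3, 3.4]
finger_gap: 0.0156
```

```bash
python3 st.py
```

```text
t 9.2 tcp [0.561  0.0926 0.297 ] yaw 19.0 z [-0.0043  0.0045]
tip [0.5576 0.1008 0.0474] along -0.3 off face mm 2.8
F cliffx,y,z 0.08 1.33 3.43 mom [ 0.047 -0.032  0.062]
MOM x,y cliff 0.034 -0.046
```

It bit: vertical resistance rose from 0 to about 3.6 N between TCP z 0.3026 and 0.2989, then climbed slowly to about 4.3 N. The onset is around 0.3005, so the target is about 0.2933. I ease it down in small steps.

Call:
drive_tool --commands '[[[0,0.01,-0.05,0,0,0,0],[0,0.02,-0.1,0,0,0,0],[0,0.02,-0.15,0,0,0,0],[0,0.02,-0.2,0,0,0,0],[0,0.02,-0.2,0,0,0,0]]]'

```text
clock: 9.7
eef_pos: [0.5612, 0.0928, 0.2951]
eef_rot: [0.986, 0.165, -0.002, -0.003]
ft_force: [-0.7, -0.0, 3.7]
finger_gap: 0.0157
```

```bash
python3 st.py;python3 look.py ins 300,170,90,120,5 225,110,40,60,4; python3 st.py
```

```text
t 9.7 tcp [0.5612 0.0928 0.2951] yaw 19.0 z [-0.0039  0.0045]
tip [0.5578 0.1009 0.0455] along -0.0 off face mm 2.7
F cliffx,y,z -0.65 0.18 3.73 mom [-0.091 -0.024  0.075]
MOM x,y cliff -0.093 0.007
9.7 [0.56116893 0.09275917 0.29508177] [ 0.98627829  0.16506488 -0.00153822 -0.00252055] [-0.67113674 -0.04198912  3.73107093]
t 9.8 tcp [0.5612 0.0928 0.2951] yaw 19.0 z [-0.0039  0.0044]
tip [0.5579 0.1009 0.0455] along -0.0 off face mm 2.7
F cliffx,y,z 0.45 0.3 3.36 mom [-0.13  -0.099  0.058]
MOM x,y cliff -0.155 -0.051
```

View pics/ins.png

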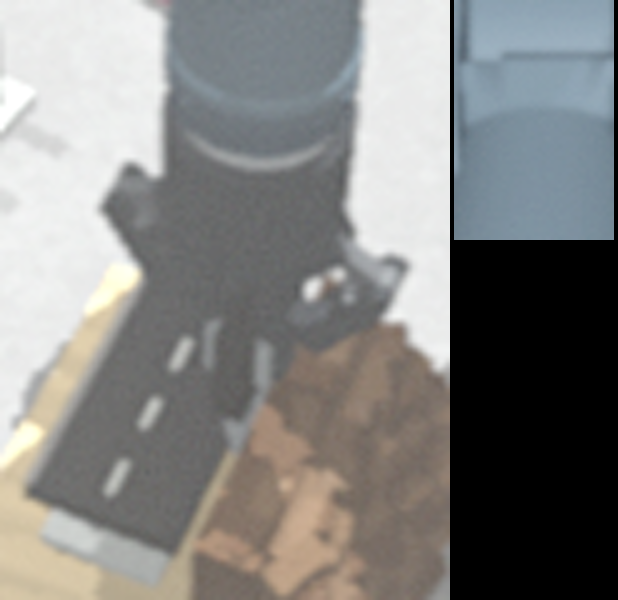

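The blade stands in the gap at crop (235,430), with the fingers well clear of the cliff top. About 2 mm remain.

Call:
drive_tool --commands '[[[0,0,-0.05,0,0,0,0],[0,0,-0.1,0,0,0,0],[0,0,-0.15,0,0,0,0],[0,0,-0.18,0,0,0,0],[0,0,-0.18,0,0,0,0]]]'

```text
clock: 10.3
eef_pos: [0.5613, 0.0928, 0.2935]
eef_rot: [0.986, 0.165, -0.001, -0.003]
ft_force: [-0.3, 0.3, 5.8]
finger_gap: 0.0156
```

```bash
python3 st.py
```

```text
t 10.3 tcp [0.5613 0.0928 0.2935] yaw 19.01 z [-0.0035  0.0046]
tip [0.558  0.101  0.0439] along 0.2 off face mm 2.7
F cliffx,y,z -0.22 0.39 5.75 mom [-0.036  0.005  0.081]
MOM x,y cliff -0.032 0.016
```

Resistance is 6.7 N with side force and moment near zero. I release.

Call:
drive_tool --commands '[[[0,0,0,0,0,0,0.3],[0,0,0,0,0,0,0.45],[0,0,0,0,0,0,0.6],[0,0,0,0,0,0,0.6],[0,0,0,0,0,0,0.6]]]'

```text
clock: 10.8
eef_pos: [0.5612, 0.0928, 0.2932]
eef_rot: [0.986, 0.165, -0.002, -0.003]
ft_force: [0.6, 1.0, -0.1]
finger_gap: 0.0514
```

```bash
python3 st.py
```

```text
t 10.8 tcp [0.5612 0.0928 0.2932] yaw 19.0 z [-0.004   0.0045]
tip [0.5578 0.1009 0.0436] along -0.1 off face mm 2.7
F cliffx,y,z 0.85 0.72 -0.07 mom [-0.018 -0.04   0.048]
MOM x,y cliff -0.03 -0.032
```

Call:
drive_tool --commands '[[[0,0,1,0,0,0,0.6],[0,0,3,0,0,0,0.6],[0,0,5,0,0,0,0.6],[0,0,8,0,0,0,0.6],[0,0,10,0,0,0,0.6]]]'

```text
clock: 11.3
eef_pos: [0.5613, 0.0928, 0.396]
eef_rot: [0.986, 0.165, -0.0, -0.002]
ft_force: [0.8, 0.0, -0.2]
finger_gap: 0.0515
```

Call:
drive_tool --commands '[[[-1,-4,1,0,0,0,0.6],[-2,-8,2,0,0,0,0.6],[-3,-12,2,0,0,0,0.6],[-4,-16,2,0,0,0,0.6],[-5,-20,2,0,0,0,0.6]]]'

```text
clock: 11.8
eef_pos: [0.5107, -0.1086, 0.4171]
eef_rot: [0.986, 0.165, 0.0, -0.002]
ft_force: [0.8, -0.8, -0.1]
finger_gap: 0.0512
```

Call:
drive_tool --commands '[[[-1,-4,0,0,0,0,0.6],[-2,-8,0,0,0,0,0.6],[-3,-12,0,0,0,0,0.6],[-3,-12,0,0,0,0,0.6],[-3,-12,0,0,0,0,0.6]]]'

```text
clock: 12.3
eef_pos: [0.4804, -0.2294, 0.4177]
eef_rot: [0.986, 0.164, 0.001, -0.002]
ft_force: [-0.9, -0.1, -0.5]
finger_gap: 0.0511
```

```bash
python3 look.py fin 300,190,90,120,5 240,130,70,100,5
```

```text
12.3 [ 0.48038792 -0.22937125  0.41772898] [ 9.86439284e-01  1.64111998e-01  6.53970323e-04 -2.08887689e-03] [-0.92651346 -0.1426988  -0.54315188]
```

View pics/fin.png

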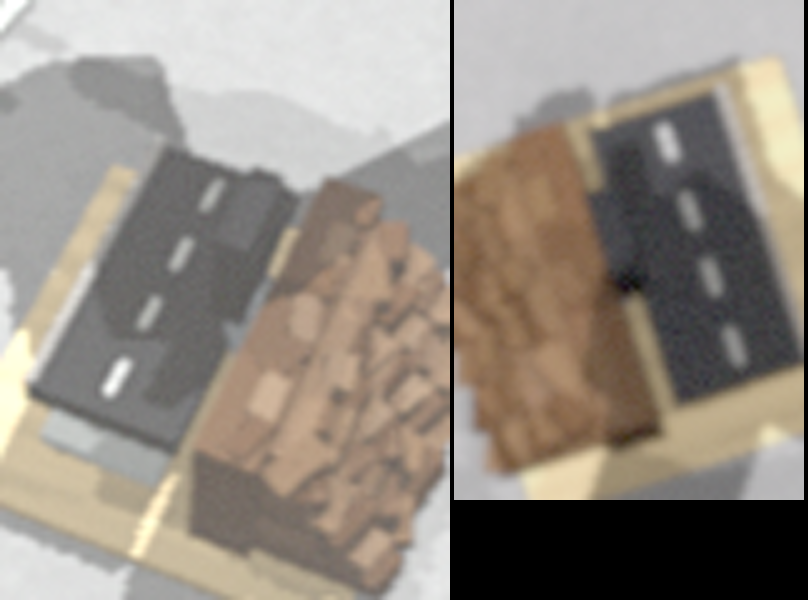

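View pics/scene_fin_full.png

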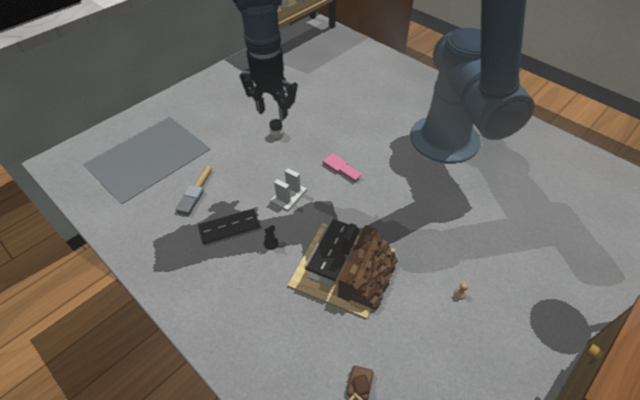

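The gripper is well clear and the bystanders have not moved. I check the blade's uprightness with a model overlay.

Run:
```python
from h import *
p=np.array([.5607,.0937,.1336]);yaw=np.radians(19)
hb=box(p,yaw,.022,.008,.03)
ex=rz(yaw)[:,0];ey=rz(yaw)[:,1]
bl=np.array([p+ey*.008+ex*sx+np.array([0,0,z]) for z in(-.03,-.09) for sx in(-.014,.014)])
out=[]
for n,(x,y,w,h) in(("scene",(320,205,50,75)),("top",(250,140,50,75))):
    I=cv2.imread(f"pics/{n}_fin_full.png")[y:y+h,x:x+w]
    I=(255*np.clip(I/(150. if n=="scene" else 110),0,1)**.5).astype(np.uint8);I=cv2.resize(I,None,fx=8,fy=8,interpolation=cv2.INTER_CUBIC)
    raw=I.copy()
    f=lambda Q:np.round((proj(n,Q)+.5-[x,y])*8).astype(int)
    cv2.polylines(I,[cv2.convexHull(f(hb))],True,(0,0,255),1);cv2.polylines(I,[cv2.convexHull(f(bl))],True,(0,220,0),1)
    out+=[I]
cv2.imwrite("pics/ov.png",np.hstack(out))
```

```text
(no output)
```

View pics/ov.png

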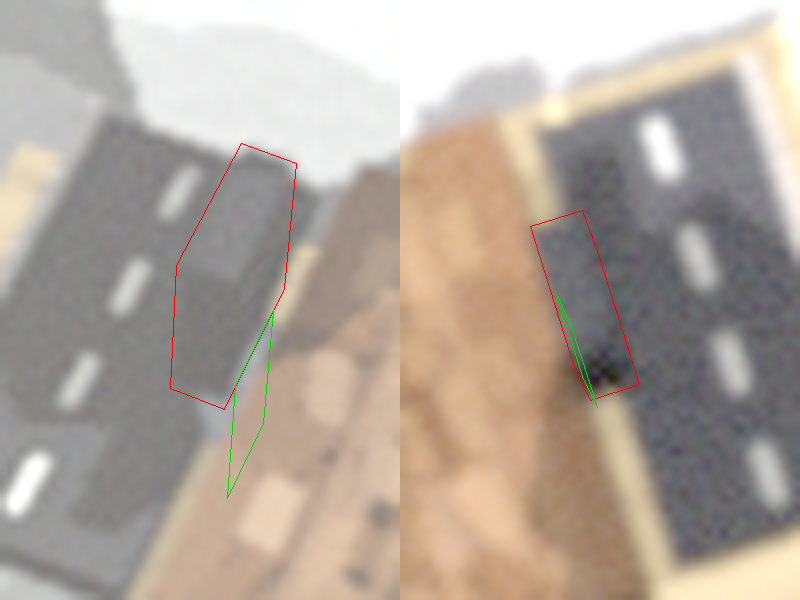

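Run:
```python
from rig import bot
import cv2,numpy as np
a=bot.get_image("scene")[:,:,::-1];b=cv2.imread("pics/scene_fin_full.png")
print("diff at blade",np.abs(a[205:280,320:370].astype(int)-b[205:280,320:370]).mean())
print(bot.close_job())
```

```text
diff at blade 1.2629333333333332
the job is handed in; nothing more can be done
None
```

The spacer blade now stands upright in the gap with its flat back to the cliff, and I handed the job in at about 12.4 s.

- **Lift and touch:** I gripped the black handle across its thickness, lifted it straight out of the stand and turned it to the cliff's yaw of 19°. I found the cliff face with one brief touch of about 2 N just above road level, then backed off. Going down the face, the touch stayed at about 0.5 N.
- **Bite and insertion:** Resistance rose from 0 to about 3.6 N between tool heights 302.6 and 298.9 mm. I took the bite as 300.5 mm and eased down to 293.3 mm, about 7 mm farther. The final resistance was 6.7 N, with side force and moment near zero.
- **Release:** The gripper let go and moved well clear.
- **Last checks:** In both views the handle matches an upright model within about a pixel or two. The blade area changed only at noise level between the last two pictures, and by eye the knight, jar, pawn and spare road had not moved.
- **What disagreed:**
  - The face was met about 2.5 mm sooner than the camera estimate, so I went by the touch.
  - The bite came at a gap of about 8 mm, while the pictures suggested about 10 mm.
  - The exact start of the bite is known only to about 1.5 mm, so the extra depth is between 6 and 8.5 mm.

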